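# Load two spacer rings into the tube sleeve

## Task

Drop the two orange spacer rings into the upright metal sleeve so that they lie flat on each other in one column at its bottom. Leave the wider blue ring, which does not fit, lying where it is.

Things in the scene. Friction and masses are not known exactly. Their poses are not given: they have to be found in the camera images.
- sleeve: Upright round aluminium sleeve with a black round foot (104 mm across, 5 mm high), fixed to the table. Origin at the centre of its underside on the table, z up along its axis. Its bore is 72 mm across, from a closed floor 6 mm above the table up to 42 mm; from there the polished mouth flares slightly to about 82 mm inside (92 mm outside) at the rim, 48 mm above the table. A ring let go flat over the axis with its underside 6 mm or more below the rim slides down by itself.
- ring_a: Orange flat ring of smooth slippery plastic, 56 mm outside, 28 mm hole, 18 mm thick, 30 g, lying flat on the table. Origin at its centre (9 mm above its underside), z along its axis. Same as ring_b; either may go in first. In the sleeve its centre comes to 15 mm above the table as the first ring, 33 mm as the second.
- ring_b: The other orange ring, the same as ring_a: 56 mm outside, 28 mm hole, 18 mm thick. Origin at its centre.
- ring_wide: Blue plastic flat ring, 84 mm outside, 52 mm hole, 18 mm thick, lying flat on the table; too wide for the bore; to be left alone. Origin at its centre.
There are look-alikes about, which are no part of the job. What is shaped like the ring_b but turquoise is not meant. What is shaped like the ring_a but green is not meant.

How it is judged:
On the way:
1. one orange ring lies flat on the sleeve's floor (((horizontal distance between ring_a and sleeve below 0.01 m and angle between the z axis of ring_a and the z axis of sleeve, either way round below 0.175 rad and z of ring_a in the frame of sleeve between 0.01 and 0.021 m) or (horizontal distance between ring_b and sleeve below 0.01 m and angle between the z axis of ring_b and the z axis of sleeve, either way round below 0.175 rad and z of ring_b in the frame of sleeve between 0.01 and 0.021 m))), for 0.2 s.
At the end, for the whole second after the job is handed in: Both orange rings are at rest inside the sleeve in one column, one on the floor (centre 10 to 21 mm above the sleeve's underside) and the other on it (27 to 40 mm), each within 10 mm of the sleeve's axis and within 10 degrees of flat (horizontal distance between each of ring_a, ring_b and sleeve below 0.01 m and angle between the z axis of each of ring_a, ring_b and the z axis of sleeve, either way round below 0.175 rad and ((z of ring_a in the frame of sleeve between 0.01 and 0.021 m and z of ring_b in the frame of sleeve between 0.027 and 0.04 m) or (z of ring_b in the frame of sleeve between 0.01 and 0.021 m and z of ring_a in the frame of sleeve between 0.027 and 0.04 m)) and linear speed of each of ring_a, ring_b below 0.02 m/s); the robot touches nothing.
It fails at once if the blue ring is moved by more than 40 mm (distance of ring_wide from where it was at the start of the episode above 0.04 m).
It also fails if it takes over 51 s, if anything falls off the work surface, if the arm or the gripper's body presses on something with over 40 N, if the wrist force passes 120 N, or if a joint passes its speed limit or range.

## Robot

A 7-joint arm with a two-finger parallel gripper is mounted at the origin on a cart in front of the work surface, level with it; the furniture and walls round the work are solid. World frame = base frame: x ahead of the robot, y to its left, z up, the work surface at z = 0. Lengths are in m, angles in rad, forces in N, time in s.
With the tool pointing down it reaches from about 0.35 to 0.9 m from the base axis. Payload 8.1 kg.
Tool frame: the origin (TCP) lies at the very end of the fingers, on their centre line; the grasp point (between the pads) lies 19 mm behind it; z points along the fingers, y is the line along which they close (so a half turn about z gives the same grasp; the last joint's range is limited). The gripper opens to 92 mm and grips with 3 to 60 N. Pads are 19 mm wide; open, the fingers measure 130 mm over their backs; the gripper's body (75 mm by 190 mm) begins 47 mm behind the grasp point.
Start: joints at [-1.243, 0.434, 0.025, 1.573, -0.012, 1.134, -0.075], TCP at [0.261, 0.568, 0.227] pointing down, gripper open.
Joint ranges: [-2.62, 2.62], [-0.44, 2.09], [-1.27, 1.32], [0.08, 2.57], [-1.32, 4.46], [0.12, 2], [-2.74, 2.74]. Speed limits (rad/s): [2.22, 2.22, 3.01, 3.01, 3.14, 3.14, 3.14].

## Interface

Orientations are given as a 3x3 rotation matrix whose columns are the frame's x, y, z axes.
In Python, from bench import r, cams, workorder gives the robot as it stands.
- The arm moves only by the tool move_arm, never from a script. Its argument "commands" is a list that holds one entry, the list of rows, each a list of 6 numbers: the shift along the tool's x, y, z in cm, then the turn, a rotation vector about the tool's x, y, z in degrees. A call has 1 to 5 rows; each row shifts and turns the commanded pose from where the row before left it, along the tool's axes as they then stand; what a row does not reach is not made up. A row lasts 1/8 s, in which the tool goes at most 62.5 mm and 10.7 degrees, less where a joint would pass 70% of its speed; a pose out of reach is approached as far as the arm can. A call with a gripper value outside its range is refused whole. "claw" is the finger opening in cm, from 0 to 9.18, set as the call begins (left out, the last holds). The fingers move at their own pace and stop on an object; "squeeze" is the grip in N (left out, the last holds). Time passes only in rows, so rows that do not move let the fingers close. It gives the time, the measured TCP pose, the force and the opening at its end, in the units of the state.
- r.get_obs(): the state, without advancing time (a new reading comes with each control period).
- cams.capture(name): name is "scene" or "top"; returns a dict with "pixels" (480x640x3 uint8, red, green, blue), "z_map" (480x640 float32, m along the optical axis (not along the pixel's ray), 0 where there is no reading), "intrinsics" (3x3 intrinsics, pixels), "k1" (the pictures are not rectified: a ray, as slopes to the right and down, at radius r is drawn at 1 + k1 r^2 times it, then the intrinsics apply), "eye" and "rotation" of the camera in the world. Camera axes: x right, y down, z forward; pixel columns grow to the right and rows downward; lengths in m; the calibration is good to about 2 mm. A picture is of the moment at which its call begins.
- workorder.job_done(): hands the job in, once; it reports no verdict.
The state is a dict: "clock": time; "joint_positions": joint angles; "qd": joint speeds; "joint_torque": joint torques, N m; "tcp_pos": TCP position; "ee_rot": TCP orientation; "wrist_force": force on the tool from outside, world axes, zero at the start; "moment": the same for the moment, N m; "grip_width": finger opening in m.
Only numpy, scipy, OpenCV 4.12 (cv2) and the standard library are available. Lean on these libraries where they do the work, as an engineer would, in place of code of your own. Each camera call takes 0.05 s, during which the arm holds its last target. There are 200 camera calls.

## Working session

There is one attempt and no reset: what is moved stays moved. The work goes in short steps, Python scripts to look and compute and a tool call to move; the robot and the scene stay as the last step left them, time stands still between calls to the robot, and variables do not carry over. Pictures are saved under pics/ and viewed, on a budget of 10 in all, crops included, one or two more only if the job needs it, and the job is handed in when it is done.

Besides the shell and the picture viewer there is one more tool, called by a JSON object that holds its "api" and its "payload", one argument or row to a line. move_arm: Moves the arm, as the interface text tells. Its arguments: {"type":"object","properties":{"commands":{"type":"array","items":{"type":"array","items":{"type":"array","items":{"type":"number"}}}},"claw":{"type":"number"},"squeeze":{"type":"number"}},"required":["commands"]}

```bash
mkdir -p pics; cat > h.py <<'E'
import numpy as np, cv2
from bench import r, cams, workorder
def ray(c,uv):
    K=np.array(c["intrinsics"]); uv=np.atleast_2d(np.float64(uv))
    p=cv2.undistortPoints(uv[:,None],K,np.array([c["k1"],0,0,0.]))[:,0]
    return np.c_[p,np.ones(len(p))]@np.array(c["rotation"]).T
def plane(c,uv,z):
    d=ray(c,uv); e=np.array(c["eye"]); return e+d*((z-e[2])/d[:,2])[:,None]
def depth(c,uv):
    uv=np.atleast_2d(uv); z=c["z_map"][uv[:,1].astype(int),uv[:,0].astype(int)]
    return np.array(c["eye"])+ray(c,uv)*z[:,None]
def save(c,n): cv2.imwrite("pics/"+n,c["pixels"][:,:,::-1])
E
python3 - <<'E'
from h import *
for n in("scene","top"):
    c=cams.capture(n); save(c,n+"0.png"); np.savez(n+"0.npz",**c)
    print(n,c["eye"],c["rotation"],c["intrinsics"],c["k1"])
    hsv=cv2.cvtColor(c["pixels"],cv2.COLOR_RGB2HSV)
    for nm,lo,hi in(("orange",(5,120,80),(22,255,255)),("green",(35,80,40),(75,255,255)),("turq",(76,80,40),(98,255,255)),("blue",(99,80,40),(130,255,255))):
        m=cv2.inRange(hsv,lo,hi); k,l,s,ce=cv2.connectedComponentsWithStats(m)
        for i in range(1,k):
            if s[i,4]>80:
                ys,xs=np.where(l==i); P=depth(c,np.c_[xs,ys]); ok=c["z_map"][ys,xs]>0
                print(nm,s[i],ce[i].round(1),np.median(P[ok],0).round(3) if ok.any() else None, np.percentile(P[ok][:,2],95).round(3) if ok.any() else None)
o=r.get_obs();print(o)
E
```

```text
scene [0.89127508 0.35097168 0.74060089] [[-0.694338    0.5856201  -0.41826287]
 [ 0.71963922  0.56198013 -0.40779618]
 [-0.00375822 -0.58414676 -0.81163935]] [[455.16804965   0.         320.61454273]
 [  0.         455.16804965 234.21964312]
 [  0.           0.           1.        ]] 0.0022636302396867257
orange [328 206  27  26 512] [340.8 218.4] [ 0.461 -0.011  0.017] 0.019
orange [248 224  29  28 552] [262.  237.4] [ 0.602 -0.091  0.017] 0.02
green [463 250  32  28 619] [478.6 263.5] [0.362 0.247 0.017] 0.019
green [237 296  33  33 686] [253.1 312. ] [0.72  0.019 0.017] 0.019
turq [207 261  31  30 628] [222.1 275.3] [ 0.71  -0.079  0.017] 0.02
turq [273 262  30  29 615] [287.5 275.7] [0.627 0.008 0.017] 0.019
turq [178 293  23  23 395] [188.9 303.8] [ 0.803 -0.016  0.117] 0.119
turq [245 407  23  24 423] [255.9 418.4] [0.833 0.152 0.003] 0.013
blue [256 151  38  32 775] [274.3 166.3] [ 0.455 -0.215  0.017] 0.02
blue [ 485  290  155  131 9105] [558.  355.2] [0.418 0.434 0.011] 0.013
blue [  258   350   303   130 19802] [406.1 435.1] [0.681 0.325 0.066] 0.129
blue [431 467  17  13 
[... 1326 characters left out ...]
5]), 'qd': array([-5.96624497e-05, -3.30428508e-03,  6.80632768e-04,  7.00336537e-04,
       -1.16415298e-03, -1.90156454e-03, -1.09373364e-03]), 'joint_torque': array([ 3.45954650e-03, -6.69120026e+01,  9.88073386e-01, -3.15148652e+01,
       -6.05318486e-02,  3.73737712e-02,  5.71533860e-05]), 'tcp_pos': array([0.26088723, 0.56745753, 0.22605306]), 'ee_rot': array([[-9.08605443e-01,  4.17655322e-01, -4.25430571e-04],
       [ 4.17655510e-01,  9.08604535e-01, -1.29343848e-03],
       [-1.53663319e-04, -1.35290867e-03, -9.99999073e-01]]), 'wrist_force': array([-0.32921231,  0.54018351, -0.00487738]), 'moment': array([-0.02701761,  0.01445793,  0.02156181]), 'grip_width': 0.09196727846983986}
```

View pics/scene0.png

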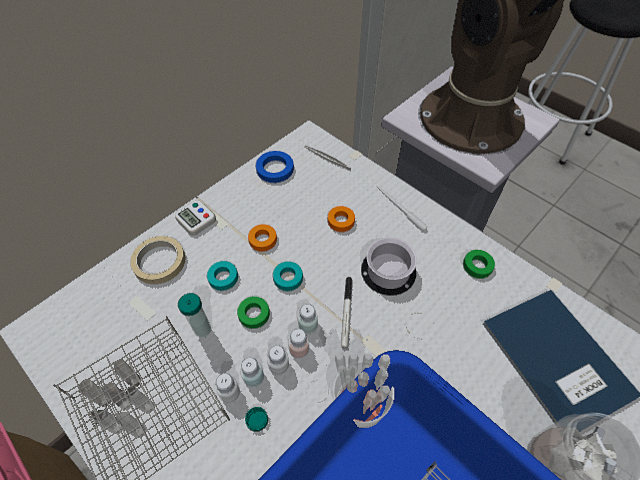

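View pics/top0.png

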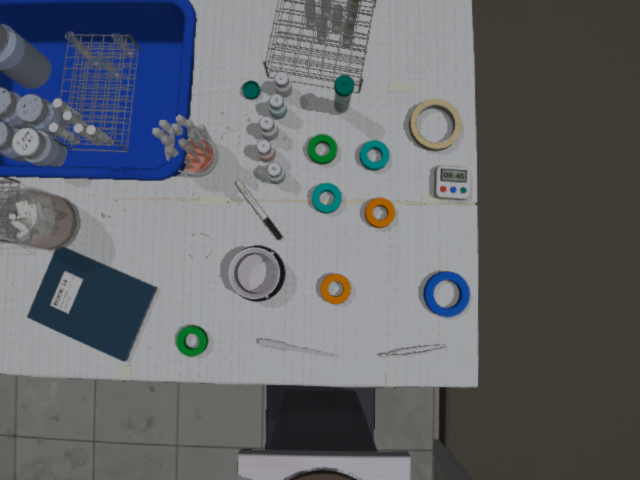

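Scene picture: orange candidates are at (341,218) and (262,237). The look-alikes are turquoise rings at (222,275) and (288,276), green rings at (253,312) and (479,264), the blue ring at (274,166) and a tape roll at (158,260). The sleeve is at (390,265).
Top picture: orange rings are at (335,289) and (380,212), the sleeve at (257,272), and the orange-red patch at (201,158) is a beaker. I choose the two orange rings.

```bash
cat > m.py <<'E'
from h import *
def cen(c,xy,rad,zlo,zhi,ztop,orange):
    H,W=c["z_map"].shape; v,u=np.mgrid[:H,:W]; uv=np.c_[u.ravel(),v.ravel()]
    P=depth(c,uv).reshape(H,W,3)
    m=(c["z_map"]>0)&(P[...,2]>zlo)&(P[...,2]<zhi)&(np.hypot(P[...,0]-xy[0],P[...,1]-xy[1])<rad)
    if orange: m&=cv2.inRange(cv2.cvtColor(c["pixels"],cv2.COLOR_RGB2HSV),(5,120,60),(22,255,255))>0
    m=m.astype(np.uint8)
    cs,_=cv2.findContours(m,cv2.RETR_EXTERNAL,cv2.CHAIN_APPROX_NONE)
    ct=np.vstack([x for x in cs if len(x)>15])[:,0]
    ct=cv2.convexHull(ct)[:,0]
    Q=plane(c,ct,ztop); (a,b),rr=cv2.minEnclosingCircle(Q[:,:2].astype(np.float32))
    A=np.c_[2*Q[:,:2],np.ones(len(Q))]; s=np.linalg.lstsq(A,(Q[:,:2]**2).sum(1),rcond=None)[0]
    rf=np.sqrt(s[2]+s[0]**2+s[1]**2)
    (ex,ey),_,_=cv2.fitEllipse(ct.astype(np.float32))
    return (ex,ey),s[:2],rf,np.median(P[m>0][:,2])
def tri(c1,u1,c2,u2):
    d1=ray(c1,u1)[0];d2=ray(c2,u2)[0];e1=np.array(c1["eye"]);e2=np.array(c2["eye"])
    t=np.linalg.lstsq(np.c_[d1,-d2],e2-e1,rcond=None)[0]
    a,b=e1+d1*t[0],e2+d2*t[1]; return (a+b)/2,np.linalg.norm(a-b)
def meas(S,T,todo):
  for n,xy,rad,zl,zh,zt,o in todo:
    a=cen(S,xy,rad,zl,zh,zt,o);b=cen(T,xy,rad,zl,zh,zt,o);p,g=tri(S,a[0],T,b[0])
    print(n,"tri",p.round(4),"gap",g.round(4),"| scene",a[1].round(4),a[2].round(4),a[3].round(4),"| top",b[1].round(4),b[2].round(4),b[3].round(4))
E
python3 - <<'E'
from m import *
S=dict(np.load("scene0.npz"));T=dict(np.load("top0.npz"))
meas(S,T,[("A",(.459,-.012),.045,.012,.03,.018,1),("B",(.6,-.092),.045,.012,.03,.018,1),("blue",(.453,-.217),.06,.012,.03,.018,0),("sleeve",(.487,.14),.065,.043,.056,.048,0)])
# tall stuff map
for n,c in(("scene",S),("top",T)):
    H,W=c["z_map"].shape; v,u=np.mgrid[:H,:W]; P=depth(c,np.c_[u.ravel(),v.ravel()])
    ok=(c["z_map"].ravel()>0)&(P[:,0]>.3)&(P[:,0]<.78)&(abs(P[:,1])<.32)
    g={}
    for p in P[ok]: k=(round(p[0]/.04),round(p[1]/.04)); g[k]=max(g.get(k,0),p[2])
    print(n,"rows x .32..76, cols y -.32..32 (cm)")
    for i in range(8,20): print(i*4,[int(round(100*g.get((i,j),-.01))) for j in range(-8,9)])
t=np.vstack
a=S["pixels"][190:290,230:430];b=T["pixels"][190:310,220:420]
cv2.imwrite("pics/crop.png",np.vstack([cv2.resize(a,(600,280),interpolation=2),cv2.resize(b,(600,300),interpolation=2)])[:,:,::-1])
E
```

```text
A tri [ 0.4563 -0.0148  0.0108] gap 0.0014 | scene [ 0.4607 -0.0121] 0.0288 0.0173 | top [ 0.4561 -0.014 ] 0.027 0.0176
B tri [ 0.599  -0.0952  0.0111] gap 0.0016 | scene [ 0.6017 -0.0921] 0.0284 0.0176 | top [ 0.5976 -0.0938] 0.0272 0.0175
blue tri [ 0.4505 -0.2203  0.0112] gap 0.0019 | scene [ 0.4542 -0.2167] 0.0426 0.0174 | top [ 0.4501 -0.2178] 0.0416 0.0174
sleeve tri [0.4819 0.1309 0.0436] gap 0.001 | scene [0.4838 0.131 ] 0.0449 0.046 | top [0.4817 0.1308] 0.0452 0.0461
scene rows x .32..76, cols y -.32..32 (cm)
32 [-1, 0, 0, 1, 1, 1, 1, 1, 1, 0, 0, 0, 0, 0, 2, 2, 0]
36 [-1, 0, 0, 1, 1, 1, 1, 0, 1, 1, 2, 2, 0, 2, 2, 2, 0]
40 [-1, 0, 2, 2, 1, 0, 0, 0, 0, 0, 0, 0, 0, 0, 2, 2, 0]
44 [-1, 2, 2, 2, 2, 0, 0, 2, 2, 0, 5, 5, 5, 0, 0, 0, 1]
48 [-1, 0, 2, 2, 2, 0, 0, 2, 2, 0, 5, 4, 5, 1, 0, 0, 0]
52 [-1, 0, 0, 0, 0, 0, 0, 0, 0, 0, 5, 5, 5, 0, 0, 0, 0]
56 [-1, 0, 0, 0, 0, 2, 2, 0, 1, 0, 2, 1, 0, 0, 0, 0, 0]
60 [-1, 0, 0, 0, 0, 2, 2, 2, 2, 2, 0, 2, 1, 0, 0, 0, 0]
64 [-1, 2, 2, 2, 0, 2, 2, 2, 2, 2, 6, 6, 1, 0, 13, 13, 13]
68 [-1, 2, 2, 2, 0, 2, 2, 2, 2, 2, 6, 6, 0, 6, 16, 16, 6]
72 [-1, 0, 2, 2, 2, 2, 2, 2, 2, 2, 0, 6, 0, 15, 16, 15, 1]
76 [-1, 0, 2, 2, 2, 0, 0, 0, 2, 2, 4, 6, 0, 0, 13, 12, 1]
top rows x .32..76, cols y -.32..32 (cm)
32 [-1, 1, 1, 1, 1, 1, 1, 1, 1, 1, 0, 0, 1, 0, 2, 2, 0]
36 [-1, 0, 1, 1, 1, 1, 0, 0, 1, 1, 2, 2, 0, 2, 2, 2, 0]
40 [-1, 0, 2, 2, 1, 0, 0, 1, 0, 1, 0, 0, 0, 0, 2, 0, 0]
44 [-1, 2, 2, 2, 2, 1, 1, 2, 2, 0, 5, 5, 5, 0, 1, 0, 1]
48 [-1, 0, 2, 2, 2, 1, 0, 2, 2, 0, 5, 5, 5, 0, 1, 0, 0]
52 [-1, 0, 1, 1, 1, 1, 0, 0, 0, 0, 5, 5, 5, 1, 1, 0, 0]
56 [-1, 0, 1, 0, 0, 2, 2, 0, 0, 0, 1, 2, 0, 1, 0, 1, 0]
60 [-1, 1, 1, 0, 0, 2, 2, 2, 2, 2, 0, 2, 1, 1, 0, 0, 0]
64 [-1, 2, 2, 2, 1, 2, 2, 2, 2, 2, 6, 6, 1, 1, 13, 13, 13]
68 [-1, 2, 2, 2, 1, 2, 2, 2, 2, 2, 7, 6, 0, 15, 16, 16, 1]
72 [-1, 0, 2, 2, 2, 2, 2, 2, 2, 2, 0, 6, 1, 15, 16, 15, 1]
76 [-1, 0, 2, 1, 2, 1, 0, 1, 2, 2, 6, 6, 1, 1, 13, 2, 1]
```

View pics/crop.png

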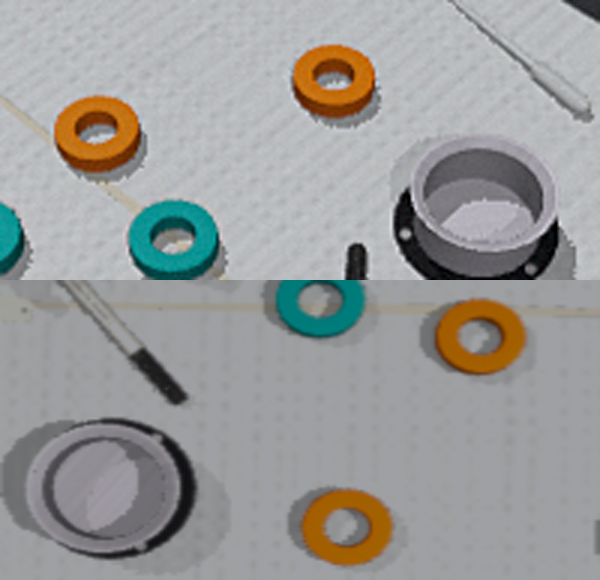

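The crop shows two orange flat rings, at scene (341,218) and (262,237), and the grey open sleeve beside them. The two views agree to within a few mm. Best estimates are A (0.4575, -0.0135), B (0.599, -0.0935) and sleeve (0.4825, 0.131), with tops at about 0.018, 0.018 and 0.046. Moving toward A.

{"api": "move_arm", "payload": {
  "commands": [
    [[-4, -4.2, 0, 0, 0, 0], [-4, -4.2, 0, 0, 0, 0], [-4, -4.2, 0, 0, 0, 0], [-4, -4.2, 0, 0, 0, 0], [-4, -4.2, 0, 0, 0, 0]]
  ],
  "claw": 7.8,
  "squeeze": 10
}}

```text
clock: 0.72
tcp_pos: [0.3553, 0.2916, 0.2266]
ee_rot: [[-0.909, 0.418, 0.0], [0.418, 0.909, -0.0], [-0.0, -0.0, -1.0]]
wrist_force: [2.1, -0.5, 0.0]
grip_width: 0.0779
```

{"api": "move_arm", "payload": {
  "commands": [
    [[-4, -4.2, 0, 0, 0, 0], [-4, -4.2, 0, 0, 0, 0], [-4, -4.2, 0, 0, 0, 0], [-4, -4.2, 0, 0, 0, 0], [-4, -4.2, 0, 0, 0, 0]]
  ]
}}

```text
clock: 1.35
tcp_pos: [0.4492, 0.0174, 0.2268]
ee_rot: [[-0.909, 0.417, 0.0], [0.417, 0.909, 0.0], [-0.0, 0.0, -1.0]]
wrist_force: [1.7, -0.8, 0.1]
grip_width: 0.0781
```

{"api": "move_arm", "payload": {
  "commands": [
    [[-2.1, -2.5, 3, 0, 0, 0], [0, 0, 5, 0, 0, 0], [0, 0, 5, 0, 0, 0], [0, 0, 3.5, 0, 0, 0], [0, 0, 0, 0, 0, 0]]
  ]
}}

```text
clock: 1.98
tcp_pos: [0.4556, -0.0126, 0.0599]
ee_rot: [[-0.908, 0.418, -0.005], [0.418, 0.908, -0.001], [0.004, -0.003, -1.0]]
wrist_force: [-0.2, -0.1, -0.3]
grip_width: 0.0779
```

```bash
python3 - <<'E'
from m import *
S=cams.capture("scene");T=cams.capture("top");o=r.get_obs();print(o["tcp_pos"],o["wrist_force"])
cv2.imwrite("pics/g1.png",np.hstack([cv2.resize(S["pixels"][140:290,270:420],(400,400)),cv2.resize(T["pixels"][210:360,260:410],(400,400))])[:,:,::-1])
E
```

```text
[ 0.45793193 -0.01239163  0.06239017] [-0.56906314 -0.4125892   0.72723743]
```

View pics/g1.png

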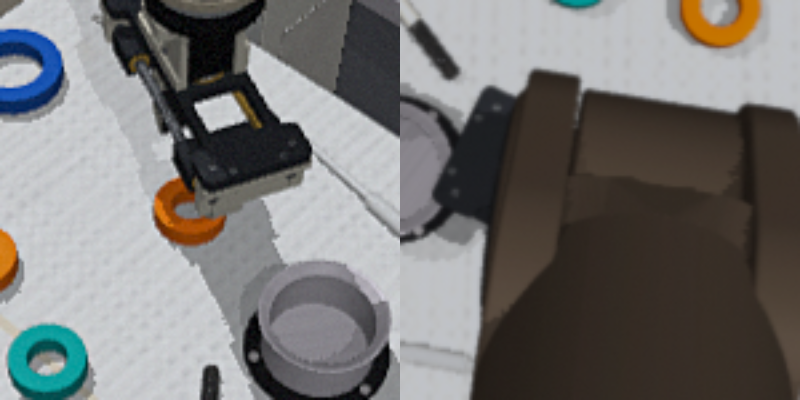

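The picture shows the gripper over ring A, with the ring at about (190,210) in the left half. The top camera is blocked by the arm. The TCP matches the measured centre to 1 mm, so I'm going down.

{"api": "move_arm", "payload": {
  "commands": [
    [[0, -0.1, 2, 0, 0, 0], [0, 0, 2, 0, 0, 0], [0, 0, 1.3, 0, 0, 0], [0, 0, 0, 0, 0, 0], [0, 0, 0, 0, 0, 0]]
  ]
}}

```text
clock: 2.7
tcp_pos: [0.4579, -0.0131, 0.0095]
ee_rot: [[-0.909, 0.418, 0.001], [0.418, 0.909, 0.0], [-0.001, 0.001, -1.0]]
wrist_force: [0.6, 1.0, -0.0]
grip_width: 0.0781
```

{"api": "move_arm", "payload": {
  "commands": [
    [[0, 0, 0, 0, 0, 0], [0, 0, 0, 0, 0, 0], [0, 0, 0, 0, 0, 0], [0, 0, 0, 0, 0, 0], [0, 0, 0, 0, 0, 0]]
  ],
  "claw": 4.5,
  "squeeze": 15
}}

```text
clock: 3.32
tcp_pos: [0.4574, -0.0132, 0.0089]
ee_rot: [[-0.909, 0.418, 0.0], [0.418, 0.909, 0.0], [-0.0, 0.0, -1.0]]
wrist_force: [-0.7, 0.6, 5.4]
grip_width: 0.0557
```

Gripped at 55.7 mm, the full diameter. Lifting.

{"api": "move_arm", "payload": {
  "commands": [
    [[0, 0, -1, 0, 0, 0], [0, 0, -2, 0, 0, 0], [0, 0, -3, 0, 0, 0], [0, 0, -3, 0, 0, 0], [0, 0, 0, 0, 0, 0]]
  ]
}}

```text
clock: 3.95
tcp_pos: [0.4586, -0.0131, 0.1009]
ee_rot: [[-0.909, 0.418, 0.004], [0.418, 0.909, 0.001], [-0.003, 0.002, -1.0]]
wrist_force: [0.2, -0.4, -0.6]
grip_width: 0.0557
```

```bash
python3 - <<'E'
from m import *
S=cams.capture("scene");o=r.get_obs();print(o["tcp_pos"],o["wrist_force"],o["grip_width"])
cv2.imwrite("pics/g2.png",cv2.resize(S["pixels"][100:290,270:460],(570,570))[:,:,::-1])
d=np.array([.4825,.131,.0])-o["tcp_pos"];print((o["ee_rot"].T@d*100).round(2))
E
```

```text
[ 0.45781838 -0.01303419  0.0996744 ] [0.00337694 1.08246456 0.04105464] 0.05579766313079054
[ 3.79 14.1   9.98]
```

View pics/g2.png

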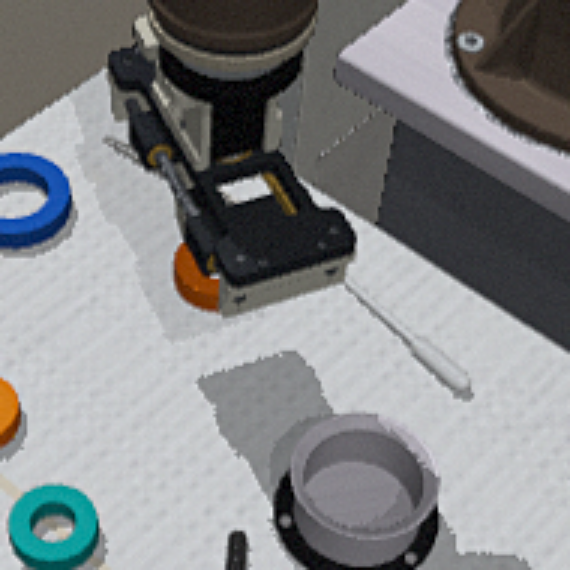

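The picture shows the ring held: its image centre is up at about full (340,192) from row 218, with the sleeve clear at (390,265). Moving over the sleeve.

{"api": "move_arm", "payload": {
  "commands": [
    [[0.8, 3, 0, 0, 0, 0], [1, 4, 0, 0, 0, 0], [1, 4, 0, 0, 0, 0], [1, 3.1, 0, 0, 0, 0], [0, 0, 1.5, 0, 0, 0]]
  ]
}}

```text
clock: 4.62
tcp_pos: [0.4818, 0.1338, 0.0831]
ee_rot: [[-0.91, 0.414, 0.001], [0.414, 0.91, 0.001], [-0.0, 0.001, -1.0]]
wrist_force: [-0.1, -0.0, -0.2]
grip_width: 0.0556
```

{"api": "move_arm", "payload": {
  "commands": [
    [[0, 0, 1, 0, 0, 0], [0, 0, 0, 0, 0, 0], [0, 0, 0, 0, 0, 0]]
  ]
}}

```text
clock: 5.0
tcp_pos: [0.4816, 0.1297, 0.0737]
ee_rot: [[-0.908, 0.419, -0.0], [0.419, 0.908, -0.0], [0.0, -0.0, -1.0]]
wrist_force: [0.8, 0.1, 0.1]
grip_width: 0.0558
```

```bash
python3 - <<'E'
from m import *
S=cams.capture("scene");o=r.get_obs();print(o["tcp_pos"],o["wrist_force"],o["grip_width"])
d=np.array([.4825,.131,.0])-o["tcp_pos"];print((o["ee_rot"].T@d*100).round(2))
m=cv2.inRange(cv2.cvtColor(S["pixels"],cv2.COLOR_RGB2HSV),(5,120,60),(22,255,255));k,l,s,ce=cv2.connectedComponentsWithStats(m)
for i in range(1,k):
    if s[i,4]>60:
        ys,xs=np.where(l==i);P=depth(S,np.c_[xs,ys]);print(s[i],np.percentile(P,[3,50,97],axis=0).round(4).tolist())
cv2.imwrite("pics/g3.png",cv2.resize(S["pixels"][150:310,310:470],(560,560))[:,:,::-1])
E
```

```text
[0.4818129  0.1300483  0.07393798] [-0.23484626  0.43749373  0.47853398] 0.0559400526780137
[-0.02  0.11  7.39]
[416 223  13  18  67] [[0.4764, 0.1587, 0.1648], [0.4843, 0.1738, 0.1702], [0.4905, 0.1888, 0.1721]]
[248 224  29  28 552] [[0.5758, -0.1181, 0.003], [0.6024, -0.0911, 0.0168], [0.6267, -0.0672, 0.0197]]
[377 235  19  30 298] [[0.4777, 0.1047, 0.0687], [0.5033, 0.124, 0.0815], [0.5114, 0.1498, 0.0847]]
[366 405  16  16  68] [[0.6873, 0.277, 0.0096], [0.7014, 0.2794, 0.0115], [0.7167, 0.2825, 0.0134]]
```

View pics/g3.png

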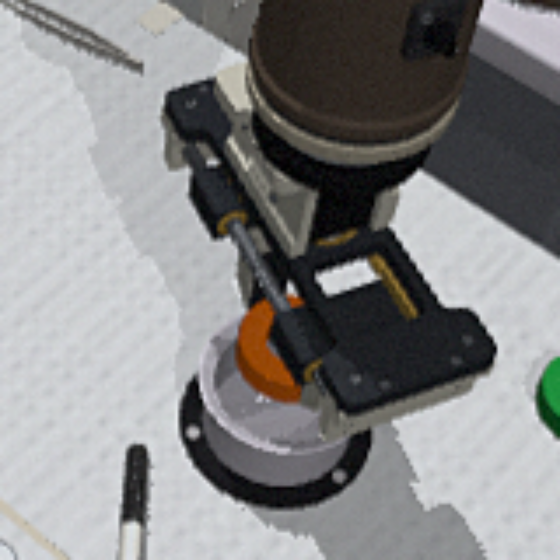

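The picture shows the ring flat and held over the sleeve mouth: ring at crop (270,350), mouth at (290,390). Its top measures 0.083–0.085 and its outer edge x 0.511, which fits a centre on the axis. Lowering the fingertips to just above the rim.

{"api": "move_arm", "payload": {
  "commands": [
    [[0, 0.1, 1, 0, 0, 0], [0, 0, 0.8, 0, 0, 0], [0, 0, 0.6, 0, 0, 0], [0, 0, 0, 0, 0, 0], [0, 0, 0, 0, 0, 0]]
  ]
}}

```text
clock: 5.68
tcp_pos: [0.4821, 0.1317, 0.0498]
ee_rot: [[-0.909, 0.418, 0.0], [0.418, 0.909, -0.0], [-0.0, 0.0, -1.0]]
wrist_force: [-0.9, -0.7, 0.8]
grip_width: 0.0557
```

No contact force. Releasing.

{"api": "move_arm", "payload": {
  "commands": [
    [[0, 0, 0, 0, 0, 0], [0, 0, 0, 0, 0, 0], [0, 0, 0, 0, 0, 0], [0, 0, 0, 0, 0, 0], [0, 0, 0, 0, 0, 0]]
  ],
  "claw": 7.8
}}

```text
clock: 6.3
tcp_pos: [0.482, 0.1317, 0.0497]
ee_rot: [[-0.909, 0.418, 0.0], [0.418, 0.909, 0.0], [-0.0, 0.0, -1.0]]
wrist_force: [0.1, -0.7, -0.1]
grip_width: 0.0784
```

{"api": "move_arm", "payload": {
  "commands": [
    [[0, 0, -2, 0, 0, 0], [0, 0, -4, 0, 0, 0], [0, 0, -4, 0, 0, 0], [0, -3, 0, 0, 0, 0], [0, -5, 0, 0, 0, 0]]
  ]
}}

```text
clock: 6.92
tcp_pos: [0.4492, 0.0595, 0.1503]
ee_rot: [[-0.91, 0.415, 0.002], [0.415, 0.91, 0.001], [-0.002, 0.001, -1.0]]
wrist_force: [0.3, -1.5, -0.8]
grip_width: 0.0778
```

{"api": "move_arm", "payload": {
  "commands": [
    [[0, -5, 0, 0, 0, 0], [0, -5, 0, 0, 0, 0], [0, -3, 0, 0, 0, 0], [0, 0, 0, 0, 0, 0]]
  ]
}}

```text
clock: 7.42
tcp_pos: [0.3933, -0.0608, 0.1498]
ee_rot: [[-0.907, 0.421, -0.0], [0.421, 0.907, 0.0], [0.0, 0.0, -1.0]]
wrist_force: [0.4, 0.7, 0.8]
grip_width: 0.0779
```

```bash
cat > chk.py <<'E'
from m import *
import sys
o=r.get_obs();print(o["clock"],o["tcp_pos"],o["wrist_force"],o["grip_width"])
C={n:cams.capture(n) for n in("scene","top")}
for n,c in C.items():
    m=cv2.inRange(cv2.cvtColor(c["pixels"],cv2.COLOR_RGB2HSV),(5,120,50),(22,255,255));k,l,s,ce=cv2.connectedComponentsWithStats(m)
    for i in range(1,k):
        if s[i,4]>60:
            ys,xs=np.where(l==i);P=depth(C[n],np.c_[xs,ys]);print(n,s[i],np.percentile(P,[3,50,97],axis=0).round(4).tolist())
S,T=C["scene"],C["top"]
cv2.imwrite("pics/"+sys.argv[1],np.hstack([cv2.resize(S["pixels"][200:320,310:430],(390,390)),cv2.resize(T["pixels"][200:330,210:340],(390,390))])[:,:,::-1])
d=np.array([.599,-.0935,0])-o["tcp_pos"];print((o["ee_rot"].T@d*100).round(2))
E
python3 chk.py g4.png
```

```text
7.425 [ 0.39327512 -0.06082548  0.14984918] [0.38381123 0.65367868 0.79585471] 0.07788215628790164
scene [248 224  29  28 554] [[0.5764, -0.1172, 0.0032], [0.6022, -0.0903, 0.017], [0.6271, -0.067, 0.0198]]
scene [375 254  31  23 444] [[0.4597, 0.1093, 0.0106], [0.4781, 0.1294, 0.0233], [0.5068, 0.1572, 0.0258]]
scene [366 405  16  16  69] [[0.6868, 0.2769, 0.009], [0.7008, 0.2793, 0.0112], [0.7167, 0.2825, 0.014]]
top [188 146  24  23 168] [[0.677, 0.2235, 0.0083], [0.6932, 0.2388, 0.0111], [0.7125, 0.262, 0.0147]]
top [365 198  30  30 547] [[0.5722, -0.1183, 0.0075], [0.5976, -0.0939, 0.0174], [0.6221, -0.0685, 0.0204]]
top [239 258  31  30 570] [[0.4579, 0.1081, 0.0194], [0.4825, 0.1328, 0.0233], [0.5066, 0.1573, 0.0264]]
[-20.04   5.7   14.98]
```

View pics/g4.png

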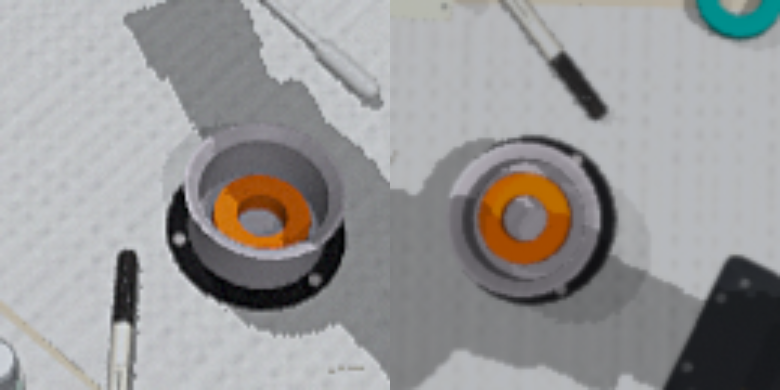

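The picture shows the first orange ring flat on the sleeve floor, at left-half (262,215) and right-half (525,218), centred. Its top measures 0.0235, where 0.024 is expected. Moving on to ring B.

{"api": "move_arm", "payload": {
  "commands": [
    [[-4, 1.1, 0, 0, 0, 0], [-5, 1.4, 0, 0, 0, 0], [-5, 1.4, 0, 0, 0, 0], [-4, 1.2, 1, 0, 0, 0], [-2, 0.6, 2, 0, 0, 0]]
  ]
}}

```text
clock: 8.15
tcp_pos: [0.6033, -0.0892, 0.1192]
ee_rot: [[-0.91, 0.415, 0.002], [0.415, 0.91, 0.0], [-0.002, 0.001, -1.0]]
wrist_force: [-0.3, 0.2, 0.8]
grip_width: 0.0781
```

{"api": "move_arm", "payload": {
  "commands": [
    [[0, 0, 4, 0, 0, 0], [0, 0, 2, 0, 0, 0], [0, 0, 0, 0, 0, 0], [0, 0, 0, 0, 0, 0]]
  ]
}}

```text
clock: 8.65
tcp_pos: [0.6007, -0.0901, 0.0604]
ee_rot: [[-0.909, 0.417, 0.001], [0.417, 0.909, 0.0], [-0.001, 0.0, -1.0]]
wrist_force: [-0.3, -1.1, 0.7]
grip_width: 0.0778
```

{"api": "move_arm", "payload": {
  "commands": [
    [[0, -0.3, 2, 0, 0, 0], [0, 0, 2, 0, 0, 0], [0, 0, 1.1, 0, 0, 0], [0, 0, 0, 0, 0, 0], [0, 0, 0, 0, 0, 0]]
  ]
}}

```text
clock: 9.28
tcp_pos: [0.5993, -0.0936, 0.0097]
ee_rot: [[-0.909, 0.418, 0.001], [0.418, 0.909, -0.0], [-0.001, 0.001, -1.0]]
wrist_force: [-0.0, 1.7, 0.2]
grip_width: 0.078
```

{"api": "move_arm", "payload": {
  "commands": [
    [[0, 0, 0, 0, 0, 0], [0, 0, 0, 0, 0, 0], [0, 0, 0, 0, 0, 0], [0, 0, 0, 0, 0, 0], [0, 0, 0, 0, 0, 0]]
  ],
  "claw": 4.5
}}

```text
clock: 9.9
tcp_pos: [0.5988, -0.0936, 0.009]
ee_rot: [[-0.909, 0.418, 0.0], [0.418, 0.909, 0.0], [-0.0, 0.0, -1.0]]
wrist_force: [-0.2, -0.1, 5.1]
grip_width: 0.0558
```

{"api": "move_arm", "payload": {
  "commands": [
    [[0, 0, -1, 0, 0, 0], [0, 0, -2, 0, 0, 0], [0, 0, -3, 0, 0, 0], [0, 0, -3, 0, 0, 0], [0, 0, 0, 0, 0, 0]]
  ]
}}

```text
clock: 10.52
tcp_pos: [0.6002, -0.0939, 0.1014]
ee_rot: [[-0.909, 0.418, 0.004], [0.418, 0.909, -0.0], [-0.004, 0.002, -1.0]]
wrist_force: [-0.5, -0.9, -0.4]
grip_width: 0.0561
```

```bash
python3 chk.py g5.png; python3 - <<'E'
from m import *
o=r.get_obs();d=np.array([.4823,.1318,.0])-o["tcp_pos"];print((o["ee_rot"].T@d*100).round(2))
E
```

```text
10.525 [ 0.6001998  -0.09392539  0.1014049 ] [-0.46560567 -0.92090625 -0.35192089] 0.05609238861210425
scene [375 254  31  23 445] [[0.4591, 0.109, 0.0094], [0.4772, 0.129, 0.023], [0.5063, 0.1566, 0.0259]]
scene [366 405  16  16  69] [[0.6866, 0.2769, 0.009], [0.7009, 0.2796, 0.0115], [0.7164, 0.2825, 0.0139]]
top [197 146  15  23 100] [[0.6778, 0.2238, 0.0089], [0.6963, 0.2345, 0.0114], [0.7136, 0.248, 0.0135]]
top [239 258  31  30 573] [[0.458, 0.1081, 0.0197], [0.4826, 0.1329, 0.0233], [0.5066, 0.1577, 0.0264]]
[ 0.17 -0.03 10.14]
[19.96 15.61  9.88]
```

Ring B is held at 56 mm and its spot on the table is now empty. It is hidden behind the gripper. Carrying it to the sleeve.

{"api": "move_arm", "payload": {
  "commands": [
    [[3, 2.4, 0, 0, 0, 0], [4, 3.1, 0, 0, 0, 0], [4, 3.1, 0, 0, 0, 0], [4, 3.1, 0, 0, 0, 0], [3, 2.4, 0, 0, 0, 0]]
  ]
}}

```text
clock: 11.25
tcp_pos: [0.4918, 0.1116, 0.0977]
ee_rot: [[-0.909, 0.416, -0.002], [0.416, 0.909, -0.0], [0.002, -0.001, -1.0]]
wrist_force: [-0.1, 1.0, -0.3]
grip_width: 0.056
```

{"api": "move_arm", "payload": {
  "commands": [
    [[1.9, 1.5, 0, 0, 0, 0], [0, 0, 1.5, 0, 0, 0], [0, 0, 1, 0, 0, 0], [0, 0, 0, 0, 0, 0], [0, 0, 0, 0, 0, 0]]
  ]
}}

```text
clock: 11.88
tcp_pos: [0.4833, 0.1303, 0.0736]
ee_rot: [[-0.908, 0.419, -0.0], [0.419, 0.908, -0.0], [-0.0, -0.0, -1.0]]
wrist_force: [0.8, 0.1, -0.8]
grip_width: 0.0563
```

```bash
python3 chk.py g6.png; python3 - <<'E'
from m import *
o=r.get_obs();d=np.array([.4823,.1318,.0])-o["tcp_pos"];print((o["ee_rot"].T@d*100).round(2))
E
```

```text
11.875 [0.4833318  0.13026701 0.0736048 ] [ 0.75427387  0.09423545 -0.76577012] 0.056306338625054755
scene [415 224  14  18  76] [[0.4792, 0.1595, 0.164], [0.4861, 0.175, 0.1699], [0.4926, 0.1899, 0.1733]]
scene [375 236  26  41 488] [[0.4791, 0.1065, 0.0212], [0.5023, 0.127, 0.0769], [0.5162, 0.1558, 0.1089]]
scene [367 405  15  16  67] [[0.6876, 0.277, 0.0086], [0.7001, 0.2794, 0.0111], [0.7153, 0.2826, 0.0136]]
top [188 146  24  23 167] [[0.6775, 0.2237, 0.0088], [0.6933, 0.2398, 0.0111], [0.7127, 0.2636, 0.0143]]
[-19.88 -15.46   7.37]
[0.15 0.05 7.4 ]
```

View pics/g6.png

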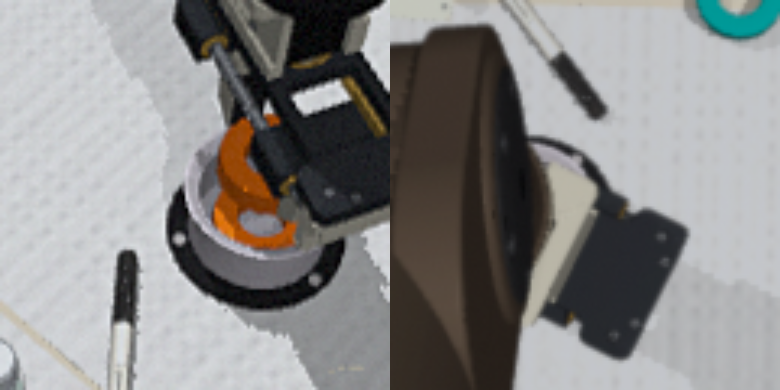

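The left half shows ring B over the mouth at (250,160), with ring A below it at (265,220). Ring B's reach to z 0.109 hints at a tilt about the finger line, so I'm checking that with a plane fit.

```bash
python3 - <<'E'
from m import *
S=cams.capture("scene")
m=cv2.inRange(cv2.cvtColor(S["pixels"],cv2.COLOR_RGB2HSV),(5,120,50),(22,255,255))
ys,xs=np.where(m[225:285,360:405]>0);ys+=225;xs+=360
P=depth(S,np.c_[xs,ys]);k=P[:,2]>.05;P=P[k];o=r.get_obs()
Q=(P-o["tcp_pos"])@o["ee_rot"]*1000
h,e=np.histogram(P[:,2],bins=12);print(h,e.round(3))
i=np.argsort(Q[:,0])
for j in i[::12]: print(Q[j].round(0).astype(int))
cv2.imwrite("pics/g7.png",cv2.resize(S["pixels"][220:300,350:430],(640,640),interpolation=2)[:,:,::-1])
E
```

```text
[315  27   0   0   0   0   0   0   0   0   0   1] [0.066 0.122 0.178 0.235 0.291 0.347 0.403 0.459 0.516 0.572 0.628 0.684
 0.741]
[-279  371 -666]
[-34  61 -85]
[-30   1  -1]
[-29   7   1]
[-28  10   0]
[-28  10   7]
[-27  10  -8]
[-26   0  -6]
[-25  -7  -9]
[-24   8  -7]
[-23  10  -9]
[-23  12 -11]
[-22  -1  -6]
[-21  17  -8]
[-20  -5  -9]
[-19  -3  -8]
[-18 -13 -10]
[-18  11  -7]
[-17  16  -8]
[-16 -13  -9]
[-16  -2  -8]
[-14  23  -7]
[-13  25  -7]
[-13  12  -7]
[-11 -19 -10]
[-10 -22  -8]
[ -8 -25  -6]
[ -5 -15  -9]
[  9 -20  -6]
```

View pics/g7.png

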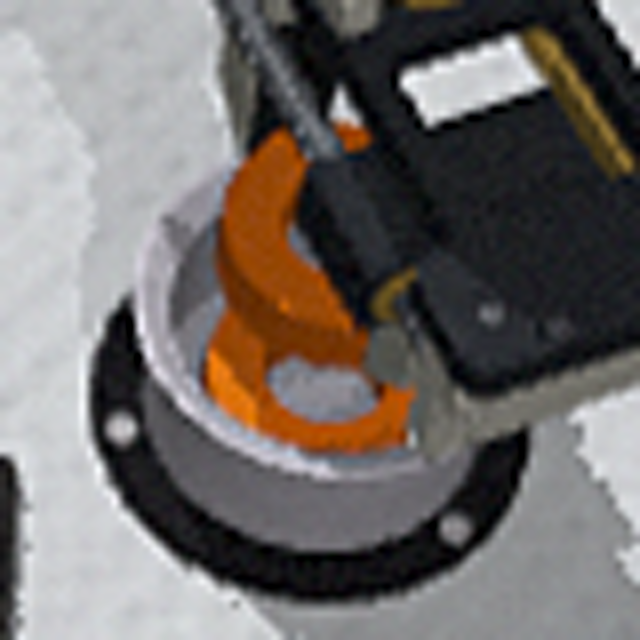

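Ring B is flat: its top sits at a constant 7–9 mm behind the tips and its edge 28 mm from the tool axis. The high readings came from gold gripper parts. Lowering and releasing.

{"api": "move_arm", "payload": {
  "commands": [
    [[0.1, 0.1, 1, 0, 0, 0], [0, 0, 0.8, 0, 0, 0], [0, 0, 0.6, 0, 0, 0], [0, 0, 0, 0, 0, 0], [0, 0, 0, 0, 0, 0]]
  ]
}}

```text
clock: 12.65
tcp_pos: [0.4826, 0.1326, 0.0498]
ee_rot: [[-0.909, 0.418, 0.0], [0.418, 0.909, -0.0], [-0.0, -0.0, -1.0]]
wrist_force: [-0.3, 0.9, -0.5]
grip_width: 0.0561
```

{"api": "move_arm", "payload": {
  "commands": [
    [[0, 0, 0, 0, 0, 0], [0, 0, 0, 0, 0, 0], [0, 0, 0, 0, 0, 0], [0, 0, 0, 0, 0, 0], [0, 0, 0, 0, 0, 0]]
  ],
  "claw": 7.8
}}

```text
clock: 13.28
tcp_pos: [0.4825, 0.1326, 0.0498]
ee_rot: [[-0.909, 0.418, 0.0], [0.418, 0.909, 0.0], [-0.0, 0.0, -1.0]]
wrist_force: [0.2, -0.1, 0.8]
grip_width: 0.0777
```

{"api": "move_arm", "payload": {
  "commands": [
    [[0, 0, -2, 0, 0, 0], [0, 0, -4, 0, 0, 0], [0, 0, -4, 0, 0, 0], [0, -3, 0, 0, 0, 0], [0, -5, 0, 0, 0, 0]]
  ]
}}

```text
clock: 13.9
tcp_pos: [0.4496, 0.0604, 0.1503]
ee_rot: [[-0.91, 0.415, 0.002], [0.415, 0.91, 0.001], [-0.002, 0.001, -1.0]]
wrist_force: [0.2, -1.7, -0.1]
grip_width: 0.078
```

{"api": "move_arm", "payload": {
  "commands": [
    [[0, -5, 0, 0, 0, 0], [0, -5, 0, 0, 0, 0], [0, -3, 0, 0, 0, 0], [0, 0, 0, 0, 0, 0], [0, 0, 0, 0, 0, 0]]
  ]
}}

```text
clock: 14.52
tcp_pos: [0.3952, -0.0576, 0.1498]
ee_rot: [[-0.909, 0.417, 0.001], [0.417, 0.909, 0.0], [-0.0, 0.001, -1.0]]
wrist_force: [-0.4, 0.9, 0.5]
grip_width: 0.0782
```

```bash
python3 chk.py g8.png; python3 - <<'E'
from m import *
meas(cams.capture("scene"),cams.capture("top"),[("blue",(.453,-.217),.06,.012,.03,.018,0)])
E
```

```text
14.525 [ 0.39521013 -0.05760646  0.14984008] [-0.35917451  0.94624978  0.45921077] 0.07816390241331872
scene [375 249  32  27 669] [[0.4611, 0.1101, 0.0142], [0.4817, 0.1321, 0.0407], [0.5117, 0.1598, 0.0435]]
scene [366 405  16  16  67] [[0.6866, 0.2769, 0.0088], [0.7009, 0.2793, 0.0114], [0.7167, 0.2826, 0.0133]]
top [188 146  24  23 168] [[0.6777, 0.224, 0.0086], [0.6932, 0.2392, 0.011], [0.7127, 0.2631, 0.0138]]
top [237 257  33  31 665] [[0.4581, 0.1076, 0.019], [0.4825, 0.134, 0.041], [0.5074, 0.1594, 0.044]]
[-20.01   5.24  14.99]
blue tri [ 0.4505 -0.2203  0.0111] gap 0.002 | scene [ 0.4544 -0.2167] 0.0427 0.0175 | top [ 0.4501 -0.2178] 0.0416 0.0174
```

View pics/g8.png

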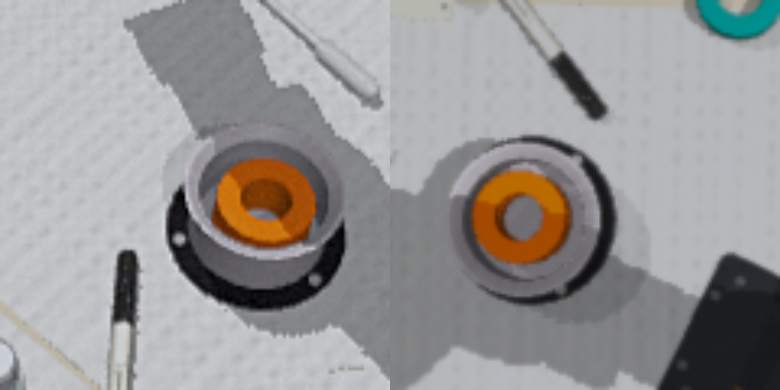

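The picture shows both orange rings stacked flat and near the centre of the sleeve, at left-half (265,200) and right-half (522,217). The upper ring's top measures 0.041, where 0.042 is expected. The blue ring has not moved. Handing in.

```bash
python3 -c "
from bench import workorder
workorder.job_done()"
```

```text
the job is handed in; nothing more can be done
```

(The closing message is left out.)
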